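# Seat the brass ornaments on a granite plaque

### The job

Three brass ornaments stand proud on their pins in the black granite plaque. With the fingertips, gently press each one straight down until it sits fully home: first the round rosette, then the square boss, and last the long bar. Do not pull or lift any of them, leave the tin, wooden block, mallet and brush where they are, and finish clear of everything.

Things in the scene. Friction and masses are not known exactly. Their poses are not given: they have to be found in the camera images.
- plaque: Fixed plaque of black granite, 320 (x) x 480 (y) x 30 mm, lying flat on the table, with a thin brass border line and a mended crack. Origin at the centre of its underside, z up.
- rosette_seat: Fixed pin sockets and thin black rubber pad of the round rosette in the granite. Origin on the granite's upper face, centred under the ornament; z up. The rosette is of brass: a round plate 60 mm across and 5 mm thick, with a flat raised centre 28 mm across, 8 mm high in all.
- rosette (a joint): How far (m) the round rosette is pressed down on its pins. 0: underside 10 mm above the granite; 0.008: fully home on its 2 mm rubber pad, which yields about 1 mm per 12 N; home from 0.0065; starts at 0 to 0.002; negative: pulled up (to -0.006). Friction resists with 3 N plus 0.06 N per mm/s; it does not tilt and stays where left. Over 30 N would mark it.
- rosette_top (a point): Centre of the flat top of the round rosette ornament, moving with it: 18 mm above the granite's face at joint 0, 10 mm when home.
- square_seat: Fixed pin sockets and thin black rubber pad of the square boss in the granite. Origin on the granite's upper face, centred under the ornament; z up. The boss is of brass: a square plate of 52 x 52 mm, 5 mm thick, with a flat raised centre of 30 x 30 mm, 8 mm high in all; its sides lie along x and y.
- square (a joint): How far (m) the square boss is pressed down on its pins. 0: underside 10 mm above the granite; 0.008: fully home on its 2 mm rubber pad, which yields about 1 mm per 12 N; home from 0.0065; starts at 0 to 0.002; negative: pulled up (to -0.006). Friction resists with 3 N plus 0.06 N per mm/s; it does not tilt and stays where left. Over 30 N would mark it.
- square_top (a point): Centre of the flat top of the square boss ornament, moving with it: 18 mm above the granite's face at joint 0, 10 mm when home.
- bar_seat: Fixed pin sockets and thin black rubber pad of the long bar in the granite. Origin on the granite's upper face, centred under the ornament; z up. The bar is of brass: 104 mm long along y, with round ends, 24 mm wide along x, 8 mm thick, flat on top.
- bar (a joint): How far (m) the long bar is pressed down on its pins. 0: underside 10 mm above the granite; 0.008: fully home on its 2 mm rubber pad, which yields about 1 mm per 12 N; home from 0.0065; starts at 0 to 0.002; negative: pulled up (to -0.006). Friction resists with 3 N plus 0.06 N per mm/s; it does not tilt and stays where left. Over 30 N would mark it.
- bar_top (a point): Centre of the flat top of the long bar ornament, moving with it: 18 mm above the granite's face at joint 0, 10 mm when home.
- tin: Loose closed steel tin, dark with a pale lid, 54 mm across, 45 mm tall, standing on the plaque among the ornaments. Origin at the centre of its underside. Leave it.
- block: Loose wooden block, 70 x 50 x 30 mm, on the table beside the plaque. Origin at the centre of its underside. Leave it.
- mallet: Loose mallet with a black rubber head, lying on the table beside the plaque, its handle along x. Leave it.
- brush: Loose brush lying on the table beyond the plaque's far edge, its handle along x. Leave it.

How it is judged:
By the outcome, as a careful person would: the job done as asked, in the order asked, and still so for the second after the job is handed in, with the robot touching nothing.
It also fails if it takes over 51 s, if anything falls off the work surface, if the arm or the gripper's body presses on something with over 40 N, if the wrist force passes 120 N, or if a joint passes its speed limit or range.

### The arm

A 7-joint arm with a two-finger parallel gripper is mounted at the origin on the work surface. World frame = base frame: x ahead of the robot, y to its left, z up, the work surface at z = 0. Lengths are in m, angles in degrees, forces in N, time in s.
With the tool pointing down it reaches from about 0.4 to 0.85 m from the base axis. Payload 4.4 kg.
Tool frame: the origin (TCP) lies on the front face of the gripper's body, between the roots of the fingers; the fingertips stand 97 mm ahead of it and the grasp point (between the pads) lies 78 mm ahead of it; z points along the fingers, y is the line along which they close (so a half turn about z gives the same grasp; the last joint's range is limited). The gripper opens to 94 mm and grips with 3 to 60 N. Pads are 16 mm wide; open, the fingers measure 119 mm over their backs; the gripper's body (75 mm by 177 mm) begins 78 mm behind the grasp point.
Start: joints at [-74.129, 36.005, 2.206, 86.941, -1.547, 57.084, -1.146], TCP at [0.218, 0.612, 0.303] pointing down, gripper open.
Joint ranges: [-175.42, 175.42], [-21.48, 121.26], [-71.46, 75.88], [10.55, 141.38], [-63.04, 243.04], [13.31, 113.54], [-168.57, 168.57]. Speed limits (degrees/s): [147.25, 147.25, 180, 180, 180, 180, 180].

### API

Orientations are given as a 3x3 rotation matrix whose columns are the frame's x, y, z axes.
In Python, from plant import arm gives the robot as it stands.
- The arm moves only by the tool servo_tool, never from a script. Its argument "motion" is a list that holds one entry, the list of rows, each a list of 7 numbers: the finger opening in mm, from 0 to 94, then the shift along the tool's x, y, z in mm, then the turn, a rotation vector about the tool's x, y, z in rad. A call has 1 to 5 rows; each row shifts and turns the commanded pose from where the row before left it, along the tool's axes as they then stand; what a row does not reach is not made up. A row lasts 1/10 s, in which the tool goes at most 50 mm and 8.59 degrees, less where a joint would pass 70% of its speed; a pose out of reach is approached as far as the arm can. A call with a gripper value outside its range is refused whole. The fingers move at their own pace and stop on an object; "newtons" is the grip in N (left out, the last holds). Time passes only in rows, so rows that do not move let the fingers close. It gives the time, the measured TCP pose, the force, the opening and the grip force at its end, in the units of the state.
- arm.get_state(): the state, without advancing time (a new reading comes with each control period).
- arm.camera(name): name is "side" or "top"; returns a dict with "img" (384x512x3 uint8, blue, green, red), "vfov" (degrees; the focal length in pixels is half the picture's height over the tangent of half this angle, whatever the lens; pixels are square), "cx", "cy" (the principal point, pixels), "T" (4x4, takes a point from camera to world coordinates). Camera axes: x right, y up, looking along -z (the intrinsics and any distortion apply to the point x, -y, -z); pixel columns grow to the right and rows downward; lengths in m; the calibration is good to about 2 mm. A picture is of the moment at which its call begins. There is no depth.
- arm.finish_job(): hands the job in; it is judged then, once.
The state is a dict: "time": time; "qpos": joint angles; "qvel": joint speeds; "tau": joint torques, N m; "position": TCP position; "tcp_rot": TCP orientation; "contact_force": force on the tool from outside, world axes, zero at the start; "wrist_torque": the same for the moment, N m; "gripper_width": finger opening in m; "grip_force": force on a finger pad.
Only numpy, scipy, OpenCV 4.12 (cv2) and the standard library are available. Lean on these libraries where they do the work, as an engineer would, in place of code of your own. Each camera call takes 0.05 s, during which the arm holds its last target. There are 200 camera calls.

## Working session

There is one attempt and no reset: what is moved stays moved. The work goes in short steps, Python scripts to look and compute and a tool call to move; the robot and the scene stay as the last step left them, time stands still between calls to the robot, and variables do not carry over. Pictures are saved under pics/ and viewed, at most 10 in all, crops included, and the job is handed in when it is done.

Besides the shell and the picture viewer there is one more tool, called after "Emit:" by a JSON object that holds its "op" and its "data", one argument or row to a line. servo_tool: Moves the arm, as the interface text tells. Its arguments: {"type":"object","properties":{"motion":{"type":"array","items":{"type":"array","items":{"type":"array","items":{"type":"number"}}}},"newtons":{"type":"number"}},"required":["motion"]}

```bash
mkdir -p pics; python3 - <<'E'
from plant import arm
import cv2,numpy as np
s=arm.get_state();print(s)
for n in("top","side"):
    c=arm.camera(n);cv2.imwrite(f"pics/{n}0.png",c["img"]);print(n,{k:v for k,v in c.items() if k!="img"})
a=cv2.imread("pics/top0.png");cv2.imwrite("pics/top0b.png",cv2.resize(a,(800,600),interpolation=cv2.INTER_CUBIC))
a=cv2.imread("pics/side0.png");cv2.imwrite("pics/side0b.png",cv2.resize(a,(800,600),interpolation=cv2.INTER_CUBIC))
E
```

```text
{'time': 0.0, 'qpos': array([-74.1286165 ,  36.05690577,   2.20248242,  86.99598938,
        -1.54563028,  57.08242128,  -1.14572229]), 'qvel': array([-0.01248043, -0.01214652, -0.0338278 , -0.11895547,  0.01107073,
        0.00220181,  0.10482419]), 'tau': array([-1.92604894e-04, -5.49720311e+01,  1.14349511e+00, -1.86641175e+01,
       -5.22058527e-02,  2.35699763e-02,  1.74598113e-04]), 'position': array([0.21829992, 0.6117348 , 0.30177672]), 'tcp_rot': array([[-9.41820415e-01,  3.36116005e-01, -5.80557476e-04],
       [ 3.36116504e-01,  9.41818790e-01, -1.74996123e-03],
       [-4.14100384e-05, -1.84328416e-03, -9.99998300e-01]]), 'contact_force': array([-0.39737385,  0.23870457,  1.00496037]), 'wrist_torque': array([-0.01655378, -0.00168243,  0.0346393 ]), 'grip_force': 0.0, 'gripper_width': 0.09405783109701173}
top {'vfov': 51.22431727054283, 'cx': 259.2043027123657, 'cy': 186.96994533421588, 'T': array([[ 0.00146839,  0.99546775, -0.09508837,  0.52965241],
       [-0.99976304,  0.00352661,  0.02148096,  0.04035718],
       [ 0.02171894,  0.0950343 ,  0.99523704,  1.09940804],
       [ 0.        ,  0.        ,  0.        ,  1.        ]])}
side {'vfov': 42.90602261700283, 'cx': 253.12415800153653, 'cy': 185.78485871566272, 'T': array([[ 0.9413834 ,  0.18180922, -0.28415261,  0.29369263],
       [-0.33717753,  0.53314076, -0.77593314, -0.97542515],
       [ 0.01042154,  0.82626046,  0.56319184,  0.77288775],
       [ 0.        ,  0.        ,  0.        ,  1.        ]])}
```

View pics/top0b.png

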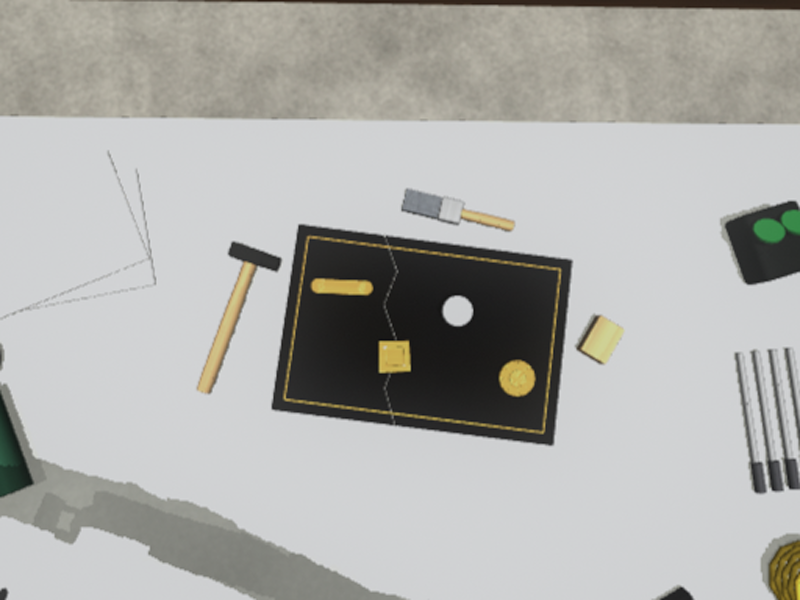

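View pics/side0b.png

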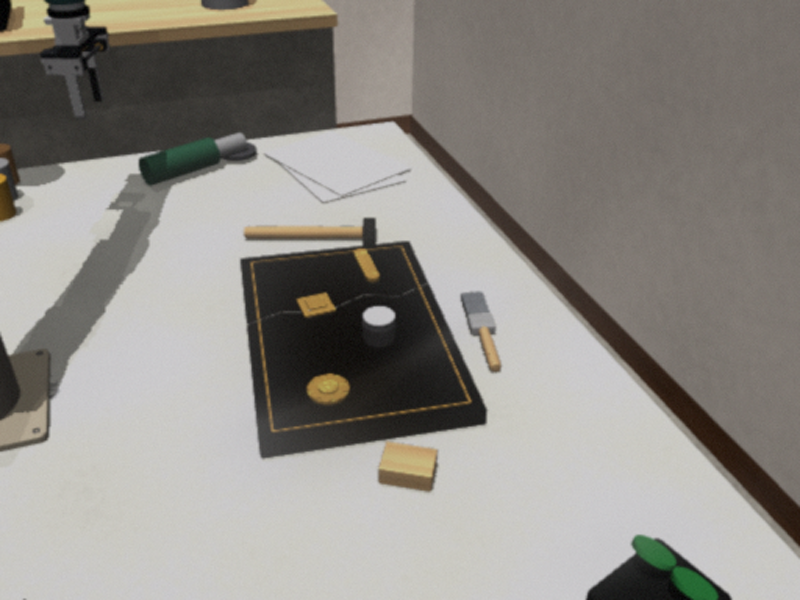

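The top view (800x600) shows the rosette at (517,378), the square at (394,357), the bar at (342,287) and the tin lid at (458,311). In the side view they are at (328,388), (316,304), (366,265) and (379,317). Next I'll measure the positions by colour segmentation and triangulation.

```bash
cat > h.py <<'E'
import numpy as np,cv2
def ray(c,uv):
    f=192/np.tan(np.radians(c["vfov"]/2));T=c["T"]
    d=T[:3,:3]@np.array([(uv[0]-c["cx"])/f,-(uv[1]-c["cy"])/f,-1]);return T[:3,3],d
def atz(c,uv,z):
    o,d=ray(c,uv);return o+d*(z-o[2])/d[2]
def tri(c1,a,c2,b):
    o,d=ray(c1,a);p,e=ray(c2,b)
    s=np.linalg.lstsq(np.c_[d,-e],p-o,rcond=None)[0];return (o+s[0]*d+p+s[1]*e)/2,np.linalg.norm(o+s[0]*d-p-s[1]*e)
def blob(img,uv,r):
    "brass blob: centroid, area, contour"
    hsv=cv2.cvtColor(img,cv2.COLOR_BGR2HSV);m=cv2.inRange(hsv,(8,90,90),(35,255,255))
    k=np.zeros_like(m);cv2.circle(k,tuple(int(round(t)) for t in uv),r,255,-1);m&=k
    cs=cv2.findContours(m,cv2.RETR_EXTERNAL,cv2.CHAIN_APPROX_NONE)[0];return max(cs,key=cv2.contourArea)
E
python3 - <<'E'
from plant import arm
from h import *
t=arm.camera("top");s=arm.camera("side")
P={"ros":((517,378),(328,388),19,18),"sq":((394,357),(316,304),19,15),"bar":((342,287),(366,265),26,16)}
for n,(a,b,r,q) in P.items():
    c1=blob(t["img"],np.array(a)/1.5625,r);c2=blob(s["img"],np.array(b)/1.5625,q)
    f=lambda c:np.array(cv2.minAreaRect(c)[0])
    g=lambda c:np.array([cv2.moments(c)[k]/cv2.moments(c)["m00"] for k in("m10","m01")])
    pts=np.array([atz(t,p[0],.044)[:2] for p in c1])*1000
    print(n,"top z.044",atz(t,g(c1),.044),"side z.044",atz(s,g(c2),.044),"tri",tri(t,g(c1),s,g(c2)),"rect mm",cv2.minAreaRect(pts.astype(np.float32)))
for n,p in {"tin lid .075":(458,311)}.items(): print(n,atz(t,np.array(p)/1.5625,.075))
# plaque corners at z=.03
for p in [(299,225),(571,261),(552,444),(273,409)]: print("corner",atz(t,np.array(p)/1.5625,.03))
E
```

```text
ros top z.044 [ 0.48705291 -0.16980939  0.044     ] side z.044 [ 0.48608113 -0.17236486  0.044     ] tri (array([ 0.48679383, -0.17017142,  0.04197261]), np.float64(0.0003641518306341273)) rect mm ((486.86700439453125, -170.38507080078125), (60.648258209228516, 59.73716354370117), 44.84621810913086)
sq top z.044 [0.52262207 0.03706294 0.044     ] side z.044 [0.52241345 0.03382552 0.044     ] tri (array([0.52286294, 0.03699686, 0.04175382]), np.float64(0.0005251197979961254)) rect mm ((522.45166015625, 36.33272171020508), (52.15266036987305, 52.50543212890625), 0.10641463100910187)
bar top z.044 [0.64039682 0.12596315 0.044     ] side z.044 [0.64010217 0.12691194 0.044     ] tri (array([0.64008066, 0.12597821, 0.04459549]), np.float64(0.0005212108723294249)) rect mm ((640.2301025390625, 125.32272338867188), (103.5531997680664, 26.04004669189453), 87.4814682006836)
tin lid .075 [ 0.5967079 -0.0688915  0.075    ]
corner [0.74774754 0.20070473 0.03      ]
corner [ 0.68713239 -0.27076209  0.03      ]
corner [ 0.37541677 -0.23107708  0.03      ]
corner [0.43390161 0.23872242 0.03      ]
```

Emit:
{"op": "servo_tool", "data": {
  "motion": [
    [[0, 0, 0, 0, 0, 0, -0.114], [0, 0, 0, 0, 0, 0, -0.114], [0, 0, 0, 0, 0, 0, -0.114], [0, -40, -30, 0, 0, 0, 0], [0, -40, -40, 0, 0, 0, 0]]
  ],
  "newtons": 10
}}

```text
time: 0.7
position: [0.2937, 0.5472, 0.3022]
tcp_rot: [[-1.0, -0.003, -0.0], [-0.003, 1.0, 0.001], [0.0, 0.001, -1.0]]
contact_force: [0.7, -0.3, -0.3]
gripper_width: 0.0578
grip_force: 0.0
```

Emit:
{"op": "servo_tool", "data": {
  "motion": [
    [[0, -25, -43, 0, 0, 0, 0], [0, -25, -43, 0, 0, 0, 0], [0, -25, -43, 0, 0, 0, 0], [0, -25, -43, 0, 0, 0, 0], [0, -25, -43, 0, 0, 0, 0]]
  ]
}}

```text
time: 1.2
position: [0.4193, 0.3298, 0.3027]
tcp_rot: [[-1.0, 0.001, 0.0], [0.001, 1.0, 0.0], [-0.0, 0.0, -1.0]]
contact_force: [0.3, 0.9, -0.2]
gripper_width: 0.0171
grip_force: 0.0
```

Emit:
{"op": "servo_tool", "data": {
  "motion": [
    [[0, -12, -46, 0, 0, 0, 0], [0, -12, -46, 0, 0, 0, 0], [0, -12, -46, 0, 0, 0, 0], [0, -12, -46, 0, 0, 0, 0], [0, -12, -46, 0, 0, 0, 0]]
  ]
}}

```text
time: 1.7
position: [0.4786, 0.0997, 0.3028]
tcp_rot: [[-1.0, 0.001, 0.0], [0.001, 1.0, 0.0], [-0.0, 0.0, -1.0]]
contact_force: [1.9, -0.2, 0.3]
gripper_width: 0.0007
grip_force: 0.0
```

Emit:
{"op": "servo_tool", "data": {
  "motion": [
    [[0, 0, -46, 0, 0, 0, 0], [0, 0, -46, 0, 0, 0, 0], [0, 0, -46, 0, 0, 0, 0], [0, 0, -46, 0, 0, 0, 0], [0, 0, 0, 0, 0, 0, 0]]
  ]
}}

```text
time: 2.2
position: [0.4775, -0.0897, 0.3027]
tcp_rot: [[-1.0, 0.012, -0.0], [0.012, 1.0, -0.004], [-0.0, -0.004, -1.0]]
contact_force: [-1.0, 0.1, -0.0]
gripper_width: 0.0007
grip_force: 0.0
```

Emit:
{"op": "servo_tool", "data": {
  "motion": [
    [[0, -5, -40, 0, 0, 0, 0], [0, -4, -40, 35, 0, 0, 0], [0, 0, 0, 45, 0, 0, 0], [0, 0, 0, 45, 0, 0, 0], [0, 0, 0, 0, 0, 0, 0]]
  ]
}}

```text
time: 2.7
position: [0.4837, -0.1584, 0.175]
tcp_rot: [[-1.0, 0.001, -0.011], [0.001, 1.0, 0.004], [0.011, 0.004, -1.0]]
contact_force: [-0.5, 0.7, 0.4]
gripper_width: 0.0004
grip_force: 0.0
```

Emit:
{"op": "servo_tool", "data": {
  "motion": [
    [[0, -3, -6, 0, 0, 0, 0], [0, 0, -6, 0, 0, 0, 0], [0, 0, 0, 0, 0, 0, 0], [0, 0, 0, 0, 0, 0, 0]]
  ]
}}

```text
time: 3.1
position: [0.4908, -0.1723, 0.1817]
tcp_rot: [[-1.0, 0.001, 0.003], [0.001, 1.0, -0.001], [-0.003, -0.001, -1.0]]
contact_force: [-0.2, 0.1, -0.1]
gripper_width: 0.0003
grip_force: 0.0
```

Emit:
{"op": "servo_tool", "data": {
  "motion": [
    [[0, 3, 2, 15, 0, 0, 0], [0, 0, 0, 10, 0, 0, 0], [0, 0, 0, 0, 0, 0, 0], [0, 0, 0, 0, 0, 0, 0], [0, 0, 0, 0, 0, 0, 0]]
  ]
}}

```text
time: 3.6
position: [0.4873, -0.17, 0.1553]
tcp_rot: [[-1.0, 0.001, 0.001], [0.001, 1.0, -0.0], [-0.001, -0.0, -1.0]]
contact_force: [-1.7, -0.4, -0.6]
gripper_width: 0.0004
grip_force: 0.0
```

```bash
python3 - <<'E'
from plant import arm
from h import *
import cv2
s=arm.get_state();print(s["position"],s["tcp_rot"][:,2],s["contact_force"])
ims=[]
for n in("top","side"):
    c=arm.camera(n)
    x,y=((331,242) if n=="top" else (210,248))
    ims.append(cv2.resize(c["img"][y-70:y+50,x-65:x+65],(400,370),interpolation=cv2.INTER_CUBIC))
cv2.imwrite("pics/a.png",np.hstack(ims))
E
```

```text
[ 0.48729077 -0.16998361  0.15525563] [ 7.43303892e-04 -2.17500894e-04 -9.99999700e-01] [-1.73721444 -0.38491747 -0.56564336]
```

View pics/a.png

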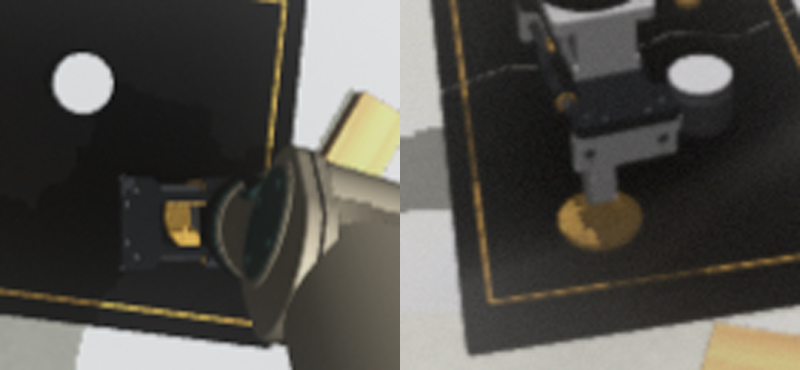

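The crop shows the closed fingertips over the centre of the rosette at about (600,200), just above it and clear of the tin at (700,90).

Emit:
{"op": "servo_tool", "data": {
  "motion": [
    [[0, 0, 0, 4, 0, 0, 0], [0, 0, 0, 3, 0, 0, 0], [0, 0, 0, 1, 0, 0, 0], [0, 0, 0, 0, 0, 0, 0], [0, 0, 0, 0, 0, 0, 0]]
  ]
}}

```text
time: 4.2
position: [0.4869, -0.1699, 0.1468]
tcp_rot: [[-1.0, 0.001, -0.0], [0.001, 1.0, 0.0], [0.0, 0.0, -1.0]]
contact_force: [-0.4, 0.7, -0.2]
gripper_width: 0.0004
grip_force: 0.0
```

Emit:
{"op": "servo_tool", "data": {
  "motion": [
    [[0, 0, 0, 1, 0, 0, 0], [0, 0, 0, 1, 0, 0, 0], [0, 0, 0, 1, 0, 0, 0], [0, 0, 0, 1, 0, 0, 0], [0, 0, 0, 0, 0, 0, 0]]
  ]
}}

```text
time: 4.7
position: [0.487, -0.1699, 0.1429]
tcp_rot: [[-1.0, 0.001, 0.0], [0.001, 1.0, 0.0], [-0.0, 0.0, -1.0]]
contact_force: [-0.7, 0.1, 1.5]
gripper_width: 0.0002
grip_force: 0.8
```

Emit:
{"op": "servo_tool", "data": {
  "motion": [
    [[0, 0, 0, 1, 0, 0, 0], [0, 0, 0, 1, 0, 0, 0], [0, 0, 0, 1, 0, 0, 0], [0, 0, 0, 0, 0, 0, 0]]
  ]
}}

```text
time: 5.1
position: [0.4869, -0.1699, 0.1397]
tcp_rot: [[-1.0, 0.001, -0.0], [0.001, 1.0, 0.0], [0.0, 0.0, -1.0]]
contact_force: [0.8, -0.3, 2.8]
gripper_width: 0.0005
grip_force: 0.9
```

Emit:
{"op": "servo_tool", "data": {
  "motion": [
    [[0, 0, 0, 1, 0, 0, 0], [0, 0, 0, 1, 0, 0, 0], [0, 0, 0, 0, 0, 0, 0]]
  ]
}}

```text
time: 5.4
position: [0.487, -0.1699, 0.1377]
tcp_rot: [[-1.0, 0.001, 0.0], [0.001, 1.0, -0.0], [-0.0, -0.0, -1.0]]
contact_force: [-0.1, -0.0, 1.7]
gripper_width: 0.0005
grip_force: 0.9
```

Emit:
{"op": "servo_tool", "data": {
  "motion": [
    [[0, 0, 0, 0.5, 0, 0, 0], [0, 0, 0, 0.5, 0, 0, 0], [0, 0, 0, 0, 0, 0, 0]]
  ]
}}

```text
time: 5.7
position: [0.487, -0.1699, 0.137]
tcp_rot: [[-1.0, 0.001, 0.0], [0.001, 1.0, 0.0], [-0.0, 0.0, -1.0]]
contact_force: [-0.5, 0.3, 3.9]
gripper_width: 0.0003
grip_force: 2.5
```

Emit:
{"op": "servo_tool", "data": {
  "motion": [
    [[0, 0, 0, 0.5, 0, 0, 0], [0, 0, 0, 0, 0, 0, 0]]
  ]
}}

```text
time: 5.9
position: [0.487, -0.1699, 0.1367]
tcp_rot: [[-1.0, 0.001, 0.0], [0.001, 1.0, -0.0], [-0.0, -0.0, -1.0]]
contact_force: [-1.4, 0.4, 8.0]
gripper_width: 0.0004
grip_force: 3.8
```

Emit:
{"op": "servo_tool", "data": {
  "motion": [
    [[0, 0, 0, 0.5, 0, 0, 0], [0, 0, 0, 0, 0, 0, 0], [0, 0, 0, 0, 0, 0, 0]]
  ]
}}

```text
time: 6.2
position: [0.487, -0.1699, 0.1365]
tcp_rot: [[-1.0, 0.001, 0.0], [0.001, 1.0, -0.0], [-0.0, -0.0, -1.0]]
contact_force: [-1.2, 1.4, 10.0]
gripper_width: 0.0004
grip_force: 4.9
```

Emit:
{"op": "servo_tool", "data": {
  "motion": [
    [[0, 0, 0, -5, 0, 0, 0], [0, 0, 0, -20, 0, 0, 0], [0, 0, 0, -25, 0, 0, 0], [0, 0, 0, -20, 0, 0, 0], [0, -7, 30, 0, 0, 0, 0]]
  ]
}}

```text
time: 6.7
position: [0.4944, -0.1442, 0.2082]
tcp_rot: [[-1.0, 0.008, 0.004], [0.008, 1.0, -0.004], [-0.004, -0.004, -1.0]]
contact_force: [1.0, 0.1, -0.4]
gripper_width: 0.0006
grip_force: 0.0
```

Emit:
{"op": "servo_tool", "data": {
  "motion": [
    [[0, -7, 45, 0, 0, 0, 0], [0, -7, 45, 0, 0, 0, 0], [0, -7, 45, 0, 0, 0, 0], [0, -7, 40, 0, 0, 0, 0], [0, 0, 0, 0, 0, 0, 0]]
  ]
}}

```text
time: 7.2
position: [0.5227, 0.0425, 0.2057]
tcp_rot: [[-1.0, -0.009, 0.001], [-0.009, 1.0, 0.004], [-0.001, 0.004, -1.0]]
contact_force: [-0.6, -0.1, 0.1]
gripper_width: 0.0001
grip_force: 0.0
```

Emit:
{"op": "servo_tool", "data": {
  "motion": [
    [[0, 0, 0, 0, 0, 0, 0], [0, 0, 0, 0, 0, 0, 0]]
  ]
}}

```text
time: 7.4
position: [0.5218, 0.0336, 0.2057]
tcp_rot: [[-1.0, 0.003, -0.001], [0.003, 1.0, -0.001], [0.001, -0.001, -1.0]]
contact_force: [0.7, -0.5, 0.1]
gripper_width: 0.0005
grip_force: 0.0
```

Emit:
{"op": "servo_tool", "data": {
  "motion": [
    [[0, -0.5, 3, 20, 0, 0, 0], [0, 0, 0, 20, 0, 0, 0], [0, 0, 0, 13, 0, 0, 0], [0, 0, 0, 0, 0, 0, 0], [0, 0, 0, 0, 0, 0, 0]]
  ]
}}

```text
time: 7.9
position: [0.5226, 0.0371, 0.1529]
tcp_rot: [[-1.0, 0.002, -0.0], [0.002, 1.0, -0.0], [0.0, -0.0, -1.0]]
contact_force: [-0.1, 0.1, 0.6]
gripper_width: 0.0004
grip_force: 0.0
```

```bash
python3 - <<'E'
from plant import arm
from h import *
s=arm.get_state();print(s["position"],s["tcp_rot"][:,2],s["contact_force"])
c=arm.camera("side")["img"]
cv2.imwrite("pics/b.png",cv2.resize(c[140:300,150:310],(600,600),interpolation=cv2.INTER_CUBIC))
E
```

```text
[0.52261544 0.03713294 0.15291978] [-3.59358569e-04 -3.23368848e-04 -9.99999883e-01] [-0.09103633  0.09673083  0.60394351]
```

View pics/b.png

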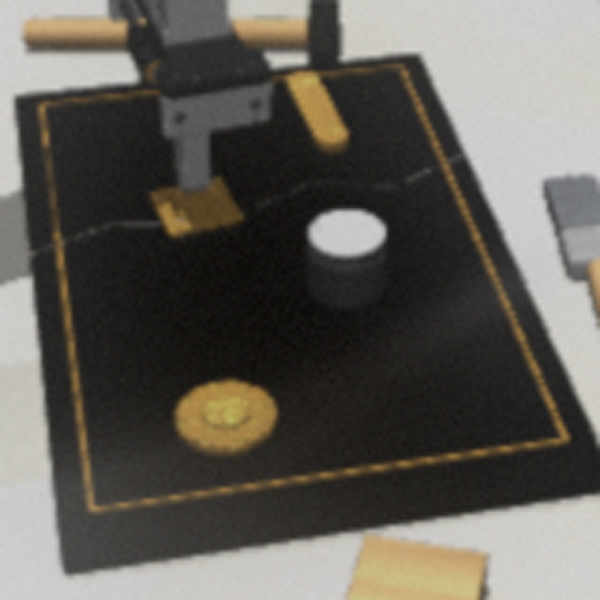

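The rosette at (225,415) now sits low, and the tin at (345,255) hasn't moved. The fingertips at (195,185) are over the square's centre.

Emit:
{"op": "servo_tool", "data": {
  "motion": [
    [[0, 0, 0, 3, 0, 0, 0], [0, 0, 0, 3, 0, 0, 0], [0, 0, 0, 1, 0, 0, 0], [0, 0, 0, 1, 0, 0, 0], [0, 0, 0, 1, 0, 0, 0]]
  ]
}}

```text
time: 8.45
position: [0.5226, 0.0381, 0.144]
tcp_rot: [[-1.0, 0.001, 0.0], [0.001, 1.0, 0.0], [-0.0, 0.0, -1.0]]
contact_force: [-0.6, -1.4, 2.7]
gripper_width: 0.0001
grip_force: 1.4
```

Emit:
{"op": "servo_tool", "data": {
  "motion": [
    [[0, 0, 0, 1, 0, 0, 0], [0, 0, 0, 1, 0, 0, 0], [0, 0, 0, 1, 0, 0, 0], [0, 0, 0, 1, 0, 0, 0], [0, 0, 0, 0, 0, 0, 0]]
  ]
}}

```text
time: 8.95
position: [0.5226, 0.0381, 0.1397]
tcp_rot: [[-1.0, 0.001, -0.0], [0.001, 1.0, 0.0], [0.0, 0.0, -1.0]]
contact_force: [-0.1, 1.5, 1.9]
gripper_width: 0.0005
grip_force: 0.9
```

Emit:
{"op": "servo_tool", "data": {
  "motion": [
    [[0, 0, 0, 1, 0, 0, 0], [0, 0, 0, 1, 0, 0, 0], [0, 0, 0, 0, 0, 0, 0]]
  ]
}}

```text
time: 9.25
position: [0.5226, 0.0382, 0.1377]
tcp_rot: [[-1.0, 0.001, -0.0], [0.001, 1.0, 0.0], [0.0, 0.0, -1.0]]
contact_force: [-0.1, 0.8, 2.7]
gripper_width: 0.0001
grip_force: 0.9
```

Emit:
{"op": "servo_tool", "data": {
  "motion": [
    [[0, 0, 0, 0.5, 0, 0, 0], [0, 0, 0, 0.5, 0, 0, 0], [0, 0, 0, 0.5, 0, 0, 0], [0, 0, 0, 0, 0, 0, 0]]
  ]
}}

```text
time: 9.65
position: [0.5226, 0.0381, 0.1367]
tcp_rot: [[-1.0, 0.001, 0.0], [0.001, 1.0, 0.0], [-0.0, 0.0, -1.0]]
contact_force: [-0.9, 0.4, 7.0]
gripper_width: 0.0006
grip_force: 3.7
```

Emit:
{"op": "servo_tool", "data": {
  "motion": [
    [[0, 0, 0, 0.5, 0, 0, 0], [0, 0, 0, 0, 0, 0, 0], [0, 0, 0, 0, 0, 0, 0]]
  ]
}}

```text
time: 9.95
position: [0.5226, 0.0381, 0.1365]
tcp_rot: [[-1.0, 0.001, 0.0], [0.001, 1.0, 0.0], [-0.0, 0.0, -1.0]]
contact_force: [-2.3, -0.1, 10.1]
gripper_width: 0.0003
grip_force: 4.8
```

Emit:
{"op": "servo_tool", "data": {
  "motion": [
    [[0, 0, 0, -5, 0, 0, 0], [0, 0, 0, -20, 0, 0, 0], [0, 0, 0, -25, 0, 0, 0], [0, 0, 0, -10, 0, 0, 0], [0, -27, 20, 0, 0, 0, 0]]
  ]
}}

```text
time: 10.45
position: [0.5477, 0.0549, 0.197]
tcp_rot: [[-1.0, 0.005, -0.002], [0.005, 1.0, -0.002], [0.002, -0.002, -1.0]]
contact_force: [0.5, -0.1, -0.5]
gripper_width: 0.0004
grip_force: 0.0
```

Emit:
{"op": "servo_tool", "data": {
  "motion": [
    [[0, -30, 23, 0, 0, 0, 0], [0, -30, 23, 0, 0, 0, 0], [0, -30, 22, 0, 0, 0, 0], [0, 0, 0, 0, 0, 0, 0], [0, 0, 0, 0, 0, 0, 0]]
  ]
}}

```text
time: 10.95
position: [0.6392, 0.1262, 0.1947]
tcp_rot: [[-1.0, -0.0, -0.002], [-0.0, 1.0, -0.001], [0.002, -0.001, -1.0]]
contact_force: [0.1, -0.2, -0.7]
gripper_width: 0.0007
grip_force: 0.0
```

Emit:
{"op": "servo_tool", "data": {
  "motion": [
    [[0, 0, 0, 0, 0, 0, 0], [0, 0, 0, 0, 0, 0, 0]]
  ]
}}

```text
time: 11.15
position: [0.6388, 0.1247, 0.1957]
tcp_rot: [[-1.0, 0.002, -0.001], [0.002, 1.0, -0.001], [0.001, -0.001, -1.0]]
contact_force: [0.1, 0.2, -1.2]
gripper_width: 0.0003
grip_force: 0.0
```

Emit:
{"op": "servo_tool", "data": {
  "motion": [
    [[0, -1.5, 1, 20, 0, 0, 0], [0, 0, 0, 15, 0, 0, 0], [0, 0, 0, 8, 0, 0, 0], [0, 0, 0, 0, 0, 0, 0], [0, 0, 0, 0, 0, 0, 0]]
  ]
}}

```text
time: 11.65
position: [0.6412, 0.1268, 0.1529]
tcp_rot: [[-1.0, 0.001, -0.0], [0.001, 1.0, -0.0], [0.0, -0.0, -1.0]]
contact_force: [0.4, 0.5, 0.5]
gripper_width: 0.0002
grip_force: 0.0
```

```bash
python3 - <<'E'
from plant import arm
from h import *
s=arm.get_state();print(s["position"],s["tcp_rot"][:,2],s["contact_force"])
c=arm.camera("side")["img"]
cv2.imwrite("pics/c.png",cv2.resize(c[140:300,150:310],(600,600),interpolation=cv2.INTER_CUBIC))
E
```

```text
[0.64117834 0.12681223 0.1528896 ] [-1.23835077e-04 -8.68286488e-05 -9.99999989e-01] [0.401262   0.48015305 0.48332977]
```

View pics/c.png

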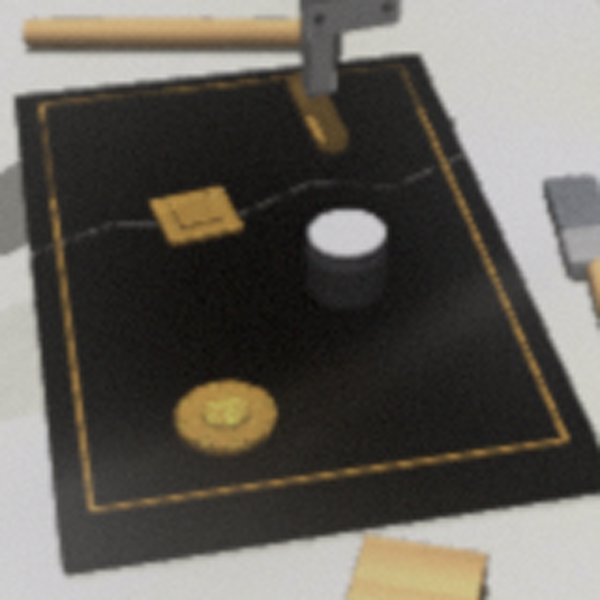

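The fingertips at (320,90) are over the middle of the bar. The square at (197,215) and the rosette at (225,415) are both down.

Emit:
{"op": "servo_tool", "data": {
  "motion": [
    [[0, 0.5, -0.5, 3, 0, 0, 0], [0, 0, 0, 2, 0, 0, 0], [0, 0, 0, 1, 0, 0, 0], [0, 0, 0, 1, 0, 0, 0], [0, 0, 0, 1, 0, 0, 0]]
  ]
}}

```text
time: 12.2
position: [0.6407, 0.1265, 0.1448]
tcp_rot: [[-1.0, 0.001, 0.0], [0.001, 1.0, 0.0], [-0.0, 0.0, -1.0]]
contact_force: [0.8, -0.9, -0.1]
gripper_width: 0.0003
grip_force: 0.4
```

Emit:
{"op": "servo_tool", "data": {
  "motion": [
    [[0, 0, 0, 1, 0, 0, 0], [0, 0, 0, 1, 0, 0, 0], [0, 0, 0, 1, 0, 0, 0], [0, 0, 0, 1, 0, 0, 0], [0, 0, 0, 0, 0, 0, 0]]
  ]
}}

```text
time: 12.7
position: [0.6407, 0.1265, 0.1407]
tcp_rot: [[-1.0, 0.001, 0.0], [0.001, 1.0, 0.0], [-0.0, 0.0, -1.0]]
contact_force: [-0.3, -0.4, 2.3]
gripper_width: 0.0003
grip_force: 1.0
```

Emit:
{"op": "servo_tool", "data": {
  "motion": [
    [[0, 0, 0, 1, 0, 0, 0], [0, 0, 0, 1, 0, 0, 0], [0, 0, 0, 0, 0, 0, 0]]
  ]
}}

```text
time: 13.0
position: [0.6407, 0.1265, 0.1387]
tcp_rot: [[-1.0, 0.001, 0.0], [0.001, 1.0, -0.0], [-0.0, -0.0, -1.0]]
contact_force: [-0.7, 0.1, 2.4]
gripper_width: 0.0005
grip_force: 1.0
```

Emit:
{"op": "servo_tool", "data": {
  "motion": [
    [[0, 0, 0, 1, 0, 0, 0], [0, 0, 0, 0.5, 0, 0, 0], [0, 0, 0, 0.5, 0, 0, 0], [0, 0, 0, 0, 0, 0, 0]]
  ]
}}

```text
time: 13.4
position: [0.6407, 0.1265, 0.1371]
tcp_rot: [[-1.0, 0.001, 0.0], [0.001, 1.0, 0.0], [-0.0, 0.0, -1.0]]
contact_force: [-0.8, 0.7, 5.2]
gripper_width: 0.0006
grip_force: 2.3
```

Emit:
{"op": "servo_tool", "data": {
  "motion": [
    [[0, 0, 0, 0.5, 0, 0, 0], [0, 0, 0, 0, 0, 0, 0], [0, 0, 0, 0, 0, 0, 0]]
  ]
}}

```text
time: 13.7
position: [0.6407, 0.1266, 0.1369]
tcp_rot: [[-1.0, 0.001, 0.0], [0.001, 1.0, 0.0], [-0.0, 0.0, -1.0]]
contact_force: [-1.6, -0.8, 6.6]
gripper_width: 0.0002
grip_force: 3.3
```

Emit:
{"op": "servo_tool", "data": {
  "motion": [
    [[0, 0, 0, 0.5, 0, 0, 0], [0, 0, 0, 0, 0, 0, 0], [0, 0, 0, 0, 0, 0, 0]]
  ]
}}

```text
time: 14.0
position: [0.6408, 0.1265, 0.1367]
tcp_rot: [[-1.0, 0.001, 0.0], [0.001, 1.0, 0.0], [-0.0, 0.0, -1.0]]
contact_force: [-1.9, -0.5, 8.5]
gripper_width: 0.0004
grip_force: 4.3
```

Emit:
{"op": "servo_tool", "data": {
  "motion": [
    [[0, 0, 0, -5, 0, 0, 0], [0, 0, 0, -20, 0, 0, 0], [0, 0, 0, -30, 0, 0, 0], [0, 0, 0, -40, 0, 0, 0], [0, 0, 0, -40, 0, 0, 0]]
  ]
}}

```text
time: 14.5
position: [0.6402, 0.1263, 0.2714]
tcp_rot: [[-1.0, 0.001, -0.002], [0.001, 1.0, -0.001], [0.002, -0.001, -1.0]]
contact_force: [1.3, 0.5, -0.5]
gripper_width: 0.0006
grip_force: 0.0
```

Emit:
{"op": "servo_tool", "data": {
  "motion": [
    [[0, 30, 30, -10, 0, 0, 0], [0, 30, 40, 0, 0, 0, 0], [0, 30, 40, 0, 0, 0, 0], [0, 20, 40, 0, 0, 0, 0], [0, 0, 40, 0, 0, 0, 0]]
  ]
}}

```text
time: 15.0
position: [0.5276, 0.3184, 0.2809]
tcp_rot: [[-1.0, -0.001, -0.003], [-0.001, 1.0, -0.0], [0.003, -0.0, -1.0]]
contact_force: [1.5, 0.3, -0.1]
gripper_width: 0.0004
grip_force: 0.0
```

Emit:
{"op": "servo_tool", "data": {
  "motion": [
    [[0, 0, 20, 0, 0, 0, 0], [0, 0, 0, 0, 0, 0, 0], [0, 0, 0, 0, 0, 0, 0], [0, 0, 0, 0, 0, 0, 0]]
  ]
}}

```text
time: 15.4
position: [0.5314, 0.3342, 0.2806]
tcp_rot: [[-1.0, 0.003, -0.0], [0.003, 1.0, -0.002], [0.0, -0.002, -1.0]]
contact_force: [-0.2, -0.2, 0.5]
gripper_width: 0.001
grip_force: 0.0
```

```bash
python3 - <<'E'
from plant import arm
from h import *
t=arm.camera("top");s=arm.camera("side")
P={"ros":((517,378),(328,388),19,18),"sq":((394,357),(316,304),19,15),"bar":((342,287),(366,265),26,16)}
g=lambda c:np.array([cv2.moments(c)[k]/cv2.moments(c)["m00"] for k in("m10","m01")])
for n,(a,b,r,q) in P.items():
    print(n,tri(t,g(blob(t["img"],np.array(a)/1.5625,r)),s,g(blob(s["img"],np.array(b)/1.5625,q))))
cv2.imwrite("pics/d.png",np.hstack([cv2.resize(c["img"][80:330],None,fx=.78,fy=.78*2) for c in(t,s)])[:600,:800])
E
```

```text
ros (array([ 0.48693994, -0.17021418,  0.03504399]), np.float64(0.00010107245256836557))
sq (array([0.52290396, 0.0371574 , 0.03415692]), np.float64(0.00020898277908212563))
bar (array([0.63983039, 0.12584409, 0.03776303]), np.float64(0.0006899323840272219))
```

View pics/d.png

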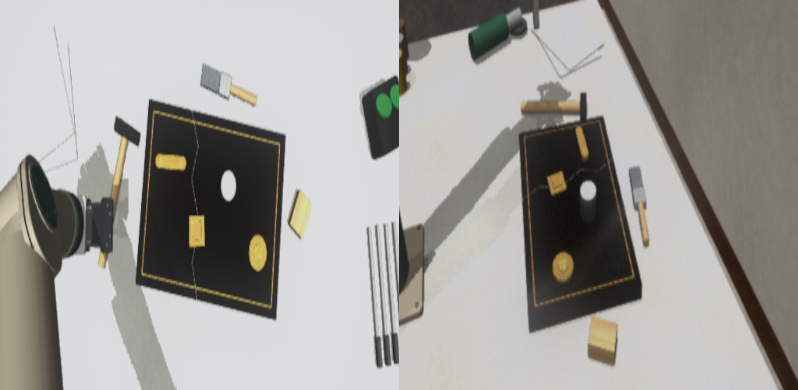

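The pictures show everything else in place and the gripper clear, high above the mallet handle. All three ornaments have dropped about 7 mm, and each fingertip stop was at home height.

```bash
python3 -c "
from plant import arm
print(arm.finish_job())"
```

```text
the job is handed in; nothing more can be done
None
```

I pressed the rosette, then the square boss, then the long bar down to home height at about 10 N or less measured, left the tin, block, mallet and brush untouched, and handed the job in at about 15.5 s with the arm clear (no verdict was returned).

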